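# Seat the stage plate on the microscope stand's locating pins

### The arm

A 7-joint arm with a two-finger parallel gripper is mounted at the origin on the work surface. World frame = base frame: x ahead of the robot, y to its left, z up, the work surface at z = 0. Lengths are in mm, angles in degrees, forces in N, time in s.
With the tool pointing down it reaches from about 350 to 900 mm from the base axis. Payload 7.2 kg.
Tool frame: the origin (TCP) lies midway between the tips of the shut fingers; the grasp point (between the pads) lies 19 mm behind it (grip_point_offset is the distance from the TCP to the grasp point, in mm); z points along the fingers, y is the line along which they close (so a half turn about z gives the same grasp; the last joint's range is limited). The gripper opens to 85 mm and grips with 20 to 120 N. Pads are 22 mm wide; open, the fingers measure 114 mm over their backs; the gripper's body (76 mm by 85 mm) begins 54 mm behind the grasp point. The pads swing forward as they close: fully open they stand 13 mm farther back than shut.
Start: joints at [71.322, 23.554, -0.728, 91.456, 0.321, 64.991, -4.71], TCP at [159.334, -604.352, 231.297] pointing down, gripper open.
Joint ranges: [-169.25, 169.25], [-16.82, 113.86], [-84.01, 82.57], [7.8, 145.47], [-59.2, 239.2], [7.22, 106.19], [-163.78, 163.78]. Speed limits (degrees/s): [136.94, 136.94, 172.46, 172.46, 180, 180, 180].

### API

Orientations are given as [roll, pitch, yaw] about the fixed x, y, z axes, in that order (R = Rz(yaw) Ry(pitch) Rx(roll)).
In Python, from bench import get_state, capture, camera_info, sign_off, spot_in, trace, place_of, grip_point_offset gives the robot as it stands. The module is installed in compiled form; this text tells all that it offers.
- The arm moves only by the tool arm_command, never from a script. Its argument "increments" is a list of rows, each a list of 3 entries, a list of its own where there are three numbers: the shift along the tool's x, y, z in m, then the turn, a rotation vector about the tool's x, y, z in rad, then the finger opening in m, from 0 to 0.0854. In form: [[[x, y, z], [wx, wy, wz], grip], ...]. A call has 1 to 20 rows; each row shifts and turns the commanded pose from where the row before left it, along the tool's axes as they then stand; what a row does not reach is not made up. A row lasts 1/12 s, in which the tool goes at most 41.7 mm and 7.16 degrees, less where a joint would pass 70% of its speed; a pose out of reach is approached as far as the arm can. A call with a gripper value outside its range is refused whole. The fingers move at their own pace and stop on an object; the grip force is fixed at half the most. Time passes only in rows, so rows that do not move let the fingers close. It gives the time, the measured TCP pose, the force, the opening and the grip force at its end, in the units of the state.
- get_state(): the state, without advancing time (a new reading comes with each control period).
- capture(name): name is "side" or "top" or "wrist"; returns (picture, depth): 400x640x3 uint8, red, green, blue; 400x640 float32, mm along the optical axis (not along the pixel's ray), 0 where there is no reading.
- camera_info(name): a dict with "intrinsics" (3x3 intrinsics, pixels), "dist_coeffs" ([k1, k2, p1, p2, k3] as OpenCV has them; the pictures are not rectified), "extrinsics" (4x4, takes a point from camera to world coordinates); the wrist camera has in their place "mount" (4x4, takes a point from camera to tool coordinates, whose origin is the TCP and whose axes are the flange's). Camera axes: x right, y down, z forward; pixel columns grow to the right and rows downward; lengths in mm; the calibration is good to about 2 mm. A picture is of the moment at which its call begins: read the wrist's pose just before it. camera_info takes no time and is no camera call.
- sign_off(): hands the job in; it is judged then, once.
Trained networks look in the newest picture that a camera, given by its name, has taken for a name from the list of things; names that differ only in an ending like _2 or _b are one class to them, and where a whole thing is asked for, a point or a joint stands for the part that bears it (a point fixed in the world has none). Each returns a list of dicts, best first, with "conf" (0 to 1); they miss things now and then, are a little off and sometimes report something else, mostly with a low value. They report only what shows in the picture. A call takes as long as a camera call. They do not tell look-alikes from the thing itself.
- spot_in(camera, query): "extent" ([left, top, right, bottom] in pixels, round what is visible of it).
- trace(camera, query): "mask" (400x640 bool, what is visible of it) and "extent" ([left, top, right, bottom] in pixels, round what is visible of it).
- place_of(camera, query): "centre" ([column, row] in pixels: a listed point, or the origin of a listed thing).
The state is a dict: "time": time; "joint_pos": joint angles; "qvel": joint speeds; "effort": joint torques, N m; "eef_pos": TCP position; "eef_rot": TCP orientation; "wrist_force": force on the tool from outside, world axes, zero at the start; "torque": the same for the moment, N m; "gripper_width": finger opening in mm; "grip_force": force on a finger pad.
Only numpy, scipy, OpenCV 4.12 (cv2) and the standard library are available. Lean on these libraries where they do the work, as an engineer would, in place of code of your own. Each camera call takes 0.05 s, during which the arm holds its last target. There are 200 camera calls.

### The job

The black stage plate has been put down a little out of place on the microscope stand, so it rides up on the two locating pins in the deck. With the fingertips, push it gently along the deck until both its holes drop over the two pins and it lies flat. Do not grip the plate or pick it up, do not touch its two spring clips, and leave the eyepieces, the disc and the jar where they are.

Things in the scene. Friction and masses are not known exactly. Their poses are not given: they have to be found in the camera images.
- microscope: heavy, fixed stand of a stereo microscope, head taken off: off-white base 220 wide (x) x 340 deep (y) x 55 high. Its flat level deck (z 55) runs from y -130 to +170; the front strip, y -170 to -130, slopes down. Origin: centre of the underside; z up, +y from front to rear, +x to its right. The pillar at its rear is to the robot's left (+y within 20 degrees of the world's +y)
- pillar_foot (a point): middle of the foot of the pillar's front face, on the deck (stand x 0, y 98, z 55). The pillar is 80 wide, 67 deep and 215 high. Two black knobs reach 72 to either side of it, 124 to 176 above the deck; out of its front stick a carriage (26 mm, from 127 above the deck upward) and a small black lamp (about 38 mm, 40 to 95 above the deck)
- glass_center (a point): centre of the frosted glass disc, 95 across, set flush in the deck (stand x 0, y -5, z 55). The seated plate's opening is concentric with it
- pin_left (a point): foot, on the deck, of the left of two steel locating pins fixed in the deck, at x -64, y 22, z 55 of the stand. Each pin is 8 across and 6 high: the lower 2 straight, the upper 4 a round (ball) nose. Hidden under the plate at the start
- pin_right (a point): foot, on the deck, of the right locating pin, the same, at x +64, y 22, z 55 of the stand
- plate: loose stage plate of black aluminium, 190 (x) x 150 (y) x 8 thick, about 0.5 kg, with a round opening 88 across in its middle and two 11 mm holes. Origin: centre of the underside; z up, +y to its rear edge. Seated, it lies flat on the deck, square to the stand, its rear edge 28 mm in front of the pillar
- opening (a point): centre of the plate's opening, at its top face. At the start the plate's rear rests on the pins' tips and its front edge on the deck (tilted about 3 degrees); it lies 16 to 30 mm too far to the front, up to 18 mm to either side, and turned up to 8 degrees. It slides with ordinary friction
- hole_left (a point): centre, at the plate's underside, of its left hole (plate x -64, y +27), which belongs over pin_left
- hole_right (a point): centre, at the plate's underside, of its right hole (plate x +64, y +27), which belongs over pin_right
- clips: the two bright steel spring clips on the plate, not to be touched; origin and axes are the plate's. Each has an 8 mm post up to 22 above the plate's underside at plate x -62 or +62, y +60, and a thin leaf, 8 wide, swung along the rear edge towards the middle, up to 13 above the underside; all within y = +54 to +66
- eyepiece_a: bystander: a black eyepiece, 38 across and 52 high, standing on the deck at its left rear corner; origin: centre of the underside
- eyepiece_b: bystander: a black eyepiece like the other, standing on the bench before the stand's front; origin: centre of the underside
- disc: bystander: a white contrast disc, 95 across and 6 thick, lying on the bench at the stand's left side; origin: centre of the underside
- jar: bystander: a small glass jar with a white cap, 40 across and 50 high, on the bench at the stand's right side; origin: centre of the underside
There are look-alikes about, which are no part of the job. Of the things like the plate, leave any that is green; of the rest the smaller one is meant.

How it is judged:
By the outcome, as a careful person would: the job done as asked, in the order asked, and still so for the second after the job is handed in, with the robot touching nothing.
It also fails if it takes over 58 s, if anything falls off the work surface, if the arm or the gripper's body presses on something with over 40 N, if the wrist force passes 120 N, or if a joint passes its speed limit or range.

## Working session

There is one attempt and no reset: what is moved stays moved. The work goes in short steps, Python scripts to look and compute and a tool call to move; the robot and the scene stay as the last step left them, time stands still between calls to the robot, and variables do not carry over. Pictures are saved under pics/ and viewed, at most 10 in all, crops included, and the job is handed in when it is done.

Besides the shell and the picture viewer there is one more tool, called after "Emit:" as name(argument=value, ...), one argument or row to a line, values as JSON. arm_command: Moves the arm, as the interface text tells. Its arguments: {"type":"object","properties":{"increments":{"type":"array"}},"required":["increments"]}

```bash
mkdir -p pics
cat > h.py <<'E'
import numpy as np,cv2
from bench import *
from scipy.spatial.transform import Rotation as R
def cam(n,st=None):
    i=camera_info(n);K=np.array(i["intrinsics"]);d=np.array(i["dist_coeffs"],float)
    if n=="wrist":
        st=st or get_state();T=np.eye(4);T[:3,:3]=R.from_euler("xyz",st["eef_rot"],degrees=True).as_matrix();T[:3,3]=st["eef_pos"]
        T=T@np.array(i["mount"])
    else:T=np.array(i["extrinsics"])
    return K,d,T
def ray(c,uv):
    K,d,T=c;p=cv2.undistortPoints(np.array(uv,float).reshape(-1,1,2),K,d).reshape(-1,2)
    v=np.c_[p,np.ones(len(p))]@T[:3,:3].T
    return T[:3,3],v
def onz(c,uv,z):
    o,v=ray(c,uv);return o+v*((z-o[2])/v[:,2])[:,None]
def dep(c,uv,D):
    o,v=ray(c,uv);uv=np.round(np.array(uv)).astype(int).reshape(-1,2);return o+v*D[uv[:,1],uv[:,0]][:,None]
def proj(c,P):
    K,d,T=c;Ti=np.linalg.inv(T);return cv2.projectPoints(np.array(P,float).reshape(-1,3),cv2.Rodrigues(Ti[:3,:3])[0],Ti[:3,3],K,d)[0].reshape(-1,2)
def save(n,im):cv2.imwrite(f"pics/{n}.png",im[:,:,::-1])
E
python3 - <<'E'
from h import *
np.set_printoptions(precision=1,suppress=True)
print(get_state(),grip_point_offset if not callable(grip_point_offset) else grip_point_offset())
ims=[]
for n in["top","side"]:
    im,D=capture(n);c=cam(n);ims.append(im);print(n,c[2])
    for q in["pillar_foot","glass_center","opening","hole_left","hole_right","plate","microscope","eyepiece_a","disc","jar","clips"]:
        for r in place_of(n,q)[:4]:
            print(q,round(r["conf"],2),np.array(r["centre"]),dep(c,[r["centre"]],D)[0])
    save(n,im)
E
```

```text
{'time': 0.0, 'joint_pos': array([71.3, 23.6, -0.7, 91.5,  0.3, 65. , -4.7]), 'qvel': array([ 0. ,  0.1, -0.1,  0. , -0. ,  0. , -0.1]), 'effort': array([ -0. , -60.1,   0.7, -29.9,   0. ,   0. ,  -0. ]), 'eef_pos': array([ 159.2, -603.9,  230.5]), 'eef_rot': array([-179.9,    0. ,   14.8]), 'wrist_force': array([-0.4,  0.3,  0.7]), 'torque': array([-0.,  0.,  0.]), 'grip_force': 0.0, 'gripper_width': 85.30919349480263} 18.700000000000003
top [[  -0.    -1.     0.2  298.6]
 [  -1.     0.     0.   -98.9]
 [  -0.    -0.2   -1.  1422.4]
 [   0.     0.     0.     1. ]]
pillar_foot 0.84 [296.7 180.2] [572.9 -24.4  54.3]
pillar_foot 0.51 [329.3 186.3] [ 554.6 -115.6   57.4]
glass_center 0.56 [329.7 185.4] [ 557.8 -116.8   53.9]
opening 0.84 [335.7 189.1] [ 547.3 -133.5   53.7]
opening 0.82 [218.4 265.4] [336.7 202.3  -0.5]
hole_left 0.91 [454.1 308.4] [ 211.9 -469.8   -0.3]
hole_left 0.8 [324.3 208.1] [ 493.6 -101.4   55.5]
hole_left 0.7 [229.5 287.5] [274.1 168.8   0.7]
hole_left 0.31 [335.8 164.4] [ 616.7 -134.1   59.1]
hole_right 0.94 [197.6 261. ] [348.7 261.6   6.4]
hole_right 0.78 [3
[... 1038 characters left out ...]
6.1]
hole_left 0.42 [338.6 183.3] [577.9 -17.   53.5]
hole_right 0.87 [203.4 337.6] [ 156.3 -305.2   -0.3]
hole_right 0.7 [344.3 223.2] [ 540.6 -152.1   56.6]
hole_right 0.69 [236.5 152.3] [340.1 256.5   4.6]
hole_right 0.57 [366.6 211.3] [ 604.3 -142.5   67.2]
plate 0.88 [236.5 164.3] [330.1 210.8  -3.6]
plate 0.63 [346.8 220.3] [ 550.1 -145.3   56.2]
microscope 0.82 [345.3 222.5] [ 544.4 -149.6   54.8]
eyepiece_a 0.87 [365.6 300.5] [ 510.7 -355.    43.3]
eyepiece_a 0.77 [309.  173.8] [506.8  25.8  72.6]
eyepiece_a 0.29 [318.3 214.3] [ 485.8 -112.4   67.2]
disc 0.93 [273.5 222.6] [379.8 -57.3   9.9]
disc 0.28 [367.2 202.2] [ 616.7 -117.6   70.2]
jar 0.79 [406.1 236. ] [ 688.5 -215.    18. ]
```

Run:
```python
import cv2,numpy as np
a=cv2.imread("pics/top.png")[110:310,180:440];b=cv2.imread("pics/side.png")[120:340,180:440]
cv2.imwrite("pics/topc.png",cv2.resize(a,(780,600),interpolation=2))
cv2.imwrite("pics/sidec.png",cv2.resize(b,(709,600),interpolation=2))
```

```text
(no output)
```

View pics/topc.png

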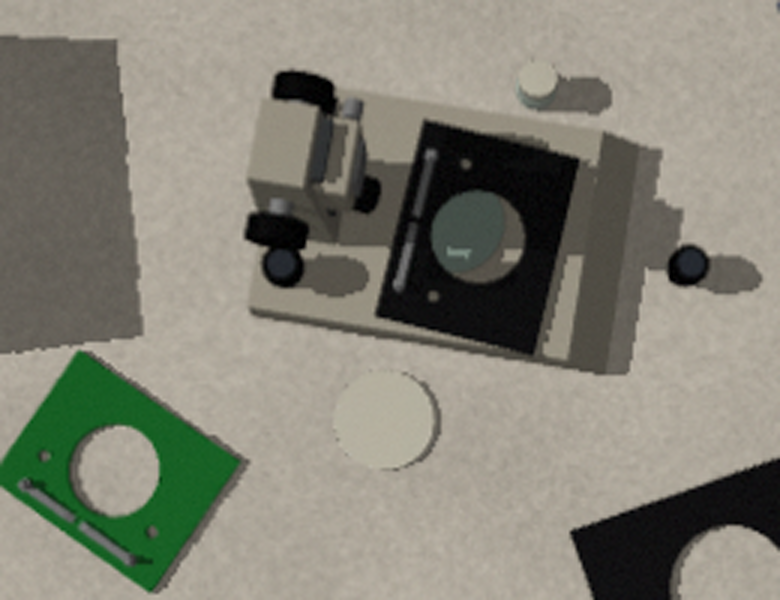

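View pics/sidec.png

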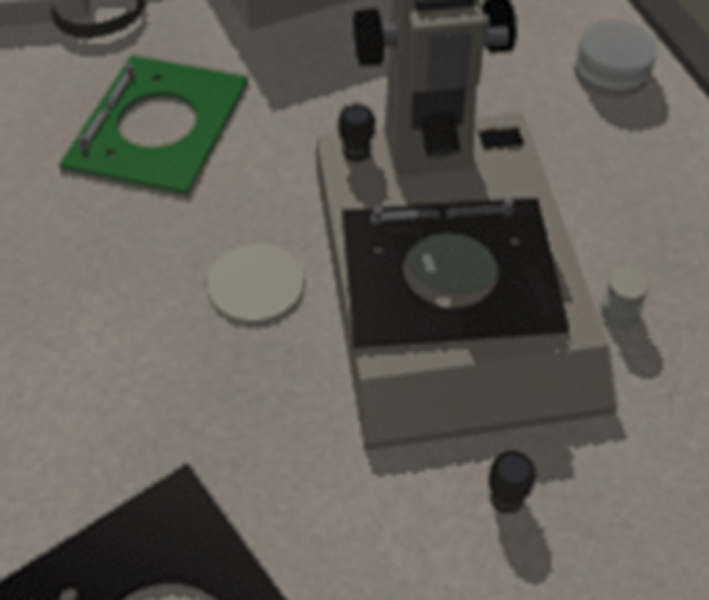

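The plate meant lies on the stand at top-crop pixels (380–580, 120–355), clips on its rear (left) edge. Plate yaw is about -14°, stand yaw about -10°. The eyepiece on the bench is at about (690, 265), the disc at (387, 420) and the jar at (538, 85); the green plate and the larger black plate are decoys. Next I move the wrist camera over it.

Emit:
arm_command(
  increments=[
    [[0.031,-0.017,-0.012],[0,0,0],0.085],
    [[0.031,-0.017,-0.012],[0,0,0],0.085],
    [[0.031,-0.017,-0.012],[0,0,0],0.085],
    [[0.031,-0.017,-0.012],[0,0,0],0.085],
    [[0.031,-0.017,-0.012],[0,0,0],0.085],
    [[0.031,-0.017,-0.012],[0,0,0],0.085],
    [[0.031,-0.017,-0.012],[0,0,0],0.085],
    [[0.031,-0.017,-0.012],[0,0,0],0.085],
    [[0.031,-0.017,-0.012],[0,0,0],0.085],
    [[0.031,-0.017,-0.012],[0,0,0],0.085],
    [[0.031,-0.017,-0.012],[0,0,0],0.085],
    [[0.031,-0.017,-0.012],[0,0,0],0.085],
    [[0.031,-0.017,-0.012],[0,0,0],0.085],
    [[0.031,-0.017,-0.012],[0,0,0],0.085],
    [[0,0,0],[0,0,-0.1138],0.085],
    [[0,0,0],[0,0,-0.1138],0.085],
    [[0,0,0],[0,0,-0.1138],0.085],
    [[0,0,0],[0,0,-0.1138],0.085],
    [[0,0,0],[0,0,-0.1138],0.085],
    [[0,0,0],[0,0,-0.1138],0.085],
  ],
)

```text
time: 2.87
eef_pos: [518.3, -263.5, 399.3]
eef_rot: [180.0, 0.0, 54.2]
wrist_force: [-0.0, 0.2, -0.4]
gripper_width: 85.0
grip_force: 0.0
```

Emit:
arm_command(
  increments=[
    [[0,0,0],[0,0,-0.1138],0.0],
    [[0,0,0],[0,0,-0.1138],0.0],
    [[0,0,0],[0,0,-0.1138],0.0],
    [[0,0,0],[0,0,-0.1138],0.0],
    [[0,0,0],[0,0,0],0.0],
    [[0,0,0],[0,0,0],0.0],
  ],
)

```text
time: 3.37
eef_pos: [518.2, -263.7, 399.3]
eef_rot: [-180.0, -0.0, 79.8]
wrist_force: [0.6, -0.1, -0.4]
gripper_width: 11.7
grip_force: 0.0
```

Run:
```python
from h import *
np.set_printoptions(precision=1,suppress=True)
st=get_state();print(st["time"],st["eef_pos"],st["eef_rot"],st["joint_pos"],camera_info("wrist")["mount"])
im,D=capture("wrist");c=cam("wrist",st);save("w1",im);np.save("w1.npy",D)
for q in["pillar_foot","glass_center","opening","hole_left","hole_right","plate"]:
    for r in place_of("wrist",q)[:3]:
        print(q,round(r["conf"],2),np.array(r["centre"]),dep(c,[r["centre"]],D)[0],onz(c,[r["centre"]],55)[0])
```

```text
3.3667 [ 518.2 -263.7  399.3] [-180.    -0.    79.8] [ 40.7  15.9 -24.4  81.2   6.5  84.3   6.2] [[  -0.    -1.    -0.3   76.3]
 [   1.    -0.    -0.    -0. ]
 [   0.    -0.3    1.  -142.9]
 [   0.     0.     0.     1. ]]
glass_center 0.83 [330.9  53.4] [ 561.  -116.    57.2] [ 561.1 -115.6   55. ]
opening 0.44 [331.6  55.9] [ 561.5 -119.5   56.8] [ 561.6 -119.2   55. ]
opening 0.32 [366.2  55.6] [ 612.8 -128.2   56.2] [ 613. -128.   55.]
hole_left 0.89 [280.7  49.2] [488.2 -96.7  56.8] [488.1 -96.4  55. ]
hole_left 0.87 [195.8 273.4] [ 221.4 -464.1   11.3] [ 247.  -441.4   55. ]
hole_right 0.72 [367.   58.1] [ 613.6 -131.7   55.5] [ 613.7 -131.7   55. ]
hole_right 0.6 [142.4 208.6] [ 154.7 -312.6    0. ] [ 192.9 -300.1   55. ]
plate 0.56 [365.3  56.7] [ 609.5 -130.8   67.2] [ 611.5 -129.3   55. ]
```

View pics/w1.png

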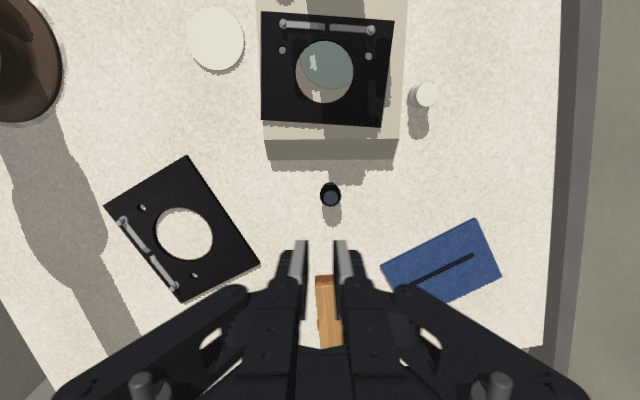

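Wrist view: our plate spans pixels (261–395, 11–128), with holes at (282, 50) and (368, 56) and the opening at (324, 72). The eyepiece on the bench is at (330, 194), in front. I'll go closer for precision.

Emit:
arm_command(
  increments=[
    [[0.011,0.0,0.032],[0,0,0],0.0],
    [[0.011,0.0,0.032],[0,0,0],0.0],
    [[0.011,0.0,0.032],[0,0,0],0.0],
    [[0.011,0.0,0.032],[0,0,0],0.0],
    [[0.011,0.0,0.032],[0,0,0],0.0],
    [[0,0,0],[0,0,0],0.0],
    [[0,0,0],[0,0,0],0.0],
  ],
)

```text
time: 4.3
eef_pos: [527.3, -209.0, 238.7]
eef_rot: [-179.8, -0.0, 80.0]
wrist_force: [0.7, -0.3, 0.9]
gripper_width: 0.1
grip_force: 0.0
```

Run:
```python
from h import *
np.set_printoptions(precision=1,suppress=True)
st=get_state();print(st["time"],st["eef_pos"],st["eef_rot"])
im,D=capture("wrist");c=cam("wrist",st);save("w2",im);np.save("w2.npy",D);np.save("w2T.npy",c[2])
for q in["pillar_foot","glass_center","opening","hole_left","hole_right","plate","microscope"]:
    for r in place_of("wrist",q)[:3]:
        print(q,round(r["conf"],2),np.array(r["centre"]),dep(c,[r["centre"]],D)[0],onz(c,[r["centre"]],55)[0])
```

```text
4.3 [ 527.3 -209.   238.7] [-179.8   -0.    80. ]
glass_center 0.94 [338.7  85.2] [ 562.4 -115.9   56. ] [ 562.5 -115.9   55. ]
hole_left 0.91 [267.9  79.2] [491.6 -97.4  55.7] [491.5 -97.3  55. ]
hole_right 0.93 [ 88.5 272.9] [ 167.1 -300.4   11.1] [ 211.4 -280.7   55. ]
hole_right 0.77 [387.9  88.2] [ 612.1 -127.5   56.6] [ 612.5 -127.5   55. ]
plate 0.34 [456.2 140. ] [ 684.5 -195.    45.7] [ 680.5 -193.3   55. ]
microscope 0.6 [336.7  87.2] [ 560.1 -117.5   56.1] [ 560.1 -117.4   55. ]
```

View pics/w2.png

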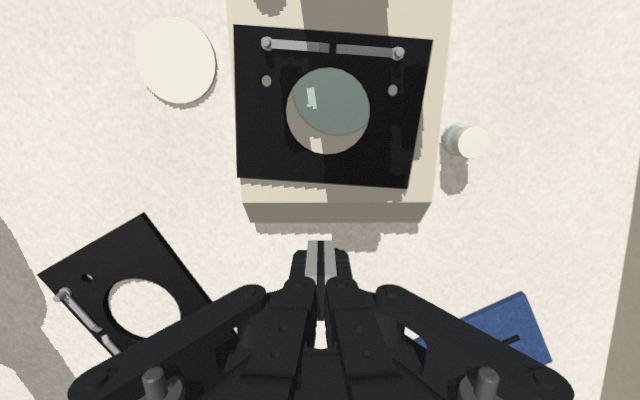

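The wrist view now shows the plate's corners at about (234, 25), (433, 40), (407, 188) and (237, 177). The holes are at (266, 81) and (393, 90), the opening at (328, 111) and the stand's slope crease at row 203. Next I fit the plate and stand poses by least squares.

```bash
cat > fit.py <<'E'
from h import *
from scipy.optimize import least_squares
def platefit(im,c,tilt,guess,flat=False):
    # plate corners: dark blob
    g=im.max(2);m=(g<48).astype(np.uint8);m[215:]=0
    m=cv2.morphologyEx(m,cv2.MORPH_CLOSE,np.ones((3,3)))
    cs=cv2.findContours(m,cv2.RETR_EXTERNAL,cv2.CHAIN_APPROX_NONE)[0]
    gp=proj(c,[[guess[0],guess[1],63]])[0]
    k=max([k for k in cs if cv2.pointPolygonTest(k,(float(gp[0]),float(gp[1])),False)>=0 or 1],key=cv2.contourArea)
    k=cv2.convexHull(k).reshape(-1,2).astype(float)
    # model outline distance: hull pts to projected top-face outline sides
    t=np.linspace(-1,1,41)
    def world(p,P):
        P=np.array(P,float);Rx=R.from_euler("x",tilt,degrees=True).as_matrix() # pivot: front bottom edge
        Q=(P+[0,75,0])@Rx.T-[0,75,0]
        a=np.radians(p[2]);Rz=np.array([[np.cos(a),-np.sin(a),0],[np.sin(a),np.cos(a),0],[0,0,1]])
        return Q@Rz.T+[p[0],p[1],55]
    cor=[[-95,75,8],[95,75,8],[95,-75,8],[-95,-75,8]]
    ap=k
    def res(p):
        q=proj(c,world(p,cor))
        return [np.linalg.norm(ap-x,axis=1).min()*0+_c(ap,x) for x in q]
    def _c(h,x):
        return -cv2.pointPolygonTest(h.astype(np.float32).reshape(-1,1,2),(float(x[0]),float(x[1])),True)
    # edge based: sample hull polygon edge crossing
    full=cv2.approxPolyDP(k.astype(np.float32).reshape(-1,1,2),6,True).reshape(-1,2)
    def res2(p):
        out=[]
        for i in range(4):
            A,B=np.array(cor[i]),np.array(cor[(i+1)%4])
            for s in(.15,.3,.5,.7,.85):
                x=proj(c,world(p,[A+s*(B-A)]))[0];out.append(_c(k,x))
        return out
    s=least_squares(res2,guess,diff_step=1e-4,x_scale=[10,10,2],loss="soft_l1")
    return s.x,np.abs(s.fun).mean(),world,full
def standfit(D,c,guess):
    uv=np.argwhere(np.ones((215,640)))[:,::-1].astype(float)
    P=dep(c,uv,D).reshape(215,640,3);H=P[:,:,2]
    deck=(H>50)&(H<80)&(D[:215]>0)
    Lp,Rp=[],[]
    for r in range(5,195,3):
        cols=np.flatnonzero(deck[r]);cols=cols[(cols>150)&(cols<520)]
        if len(cols)>50:
            Lp.append([cols[0]-.5,r]);Rp.append([cols[-1]+.5,r])
    Lw=onz(c,Lp,55);Rw=onz(c,Rp,55)
    a,b=[P_[:, :2] for P_ in(Lw,Rw)]
    # crease: slope points
    def loc(p,X):
        t=np.radians(p[2]);d=X[:,:2]-p[:2];return np.c_[d@[np.cos(t),np.sin(t)],d@[-np.sin(t),np.cos(t)]]
    f=lambda p:np.r_[loc(p,a)[:,0]+110,loc(p,b)[:,0]-110]
    s=least_squares(lambda q:f([q[0],guess[1],q[1]]),[guess[0],guess[2]],loss="soft_l1")
    p=np.array([s.x[0],guess[1],s.x[1]])
    return p,np.abs(f(p)).mean(),loc,P
E
python3 - <<'E'
from fit import *
np.set_printoptions(precision=2,suppress=True)
im=cv2.imread("pics/w2.png")[:,:,::-1].copy();D=np.load("w2.npy");c=list(cam("wrist"));c[2]=np.load("w2T.npy")
p,e,w,full=platefit(im,c,3.0,[545,-135,-14]);print("plate",p,e,full.tolist())
print("proj holes",proj(c,w(p,[[-64,27,8],[64,27,8],[0,0,8]])))
s,e,loc,P=standfit(D,c,[557,-114,-10]);print("stand",s,e)
Q=P.reshape(-1,3);L=loc(s,Q);col=im[:215].reshape(-1,3).mean(1)
for lo in range(-200,-50,5):
    k=(abs(L[:,0])<80)&(L[:,1]>lo)&(L[:,1]<lo+5);print(lo,np.median(Q[k,2]).round(1),np.median(col[k]),end=" | ")
h=(Q[:,2]>100)&(abs(L[:,0])<30)
print("glass ctr guess in stand", loc(s,np.array([[562.4,-115.9,55]])))
v=im.copy()
for X in w(p,[[-95,75,8],[95,75,8],[95,-75,8],[-95,-75,8],[-64,27,8],[64,27,8],[0,0,8]]):
    x=proj(c,[X])[0];cv2.drawMarker(v,tuple(int(round(a)) for a in x),(255,0,0),0,7)
save("w2o",cv2.resize(v[:240,200:480],None,fx=2.4,fy=2.4))
E
```

```text
plate [ 546.29 -140.64  -13.96] 0.7649640223128682 [[234.0, 25.0], [431.0, 40.0], [406.0, 187.0], [238.0, 176.0]]
proj holes [[265.19  80.56]
 [393.41  90.03]
 [327.48 113.16]]
stand [ 561.65 -114.     -9.96] 4.724039103462001
  return _methods._mean(a, axis=axis, dtype=dtype,
  ret = ret.dtype.type(ret / rcount)
```

View pics/w2o.png

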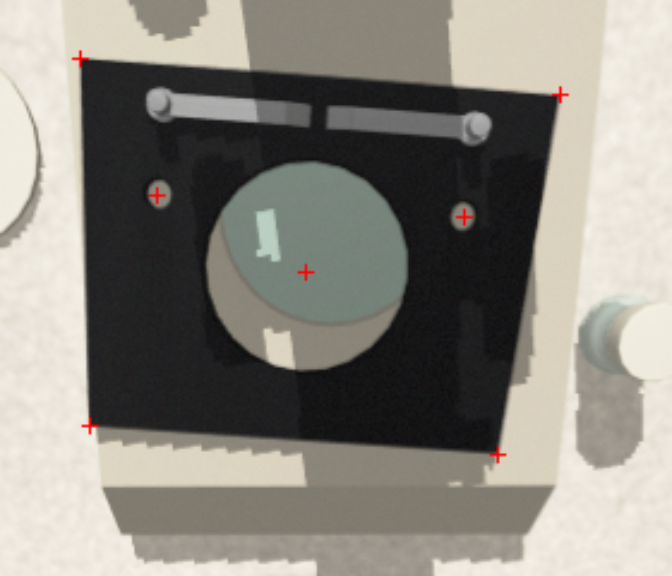

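The fitted red crosses sit on all four plate corners and both holes. The stand fit needs cleaning because the jar and plate contaminate the edges; I'll refine it with the crease and glass arc, which is visible from (222, 222) to (398, 301) in this crop.

Run:
```python
from fit import *
np.set_printoptions(precision=2,suppress=True)
im=cv2.imread("pics/w2.png")[:,:,::-1].copy();D=np.load("w2.npy");c=list(cam("wrist"));c[2]=np.load("w2T.npy")
o=lambda l:[[x/2.4+199.7,y/2.4-.3] for x,y in l]
arc=onz(c,o([(222,222),(240,270),(270,303),(300,319),(330,324),(365,320),(398,301)]),55)[:,:2]
uv=np.argwhere(np.ones((215,640)))[:,::-1].astype(float);P=dep(c,uv,D).reshape(215,640,3);H=P[:,:,2]
L,Rr=[],[]
for r in range(2,200,2):
    x=np.flatnonzero((H[r]>52)&(H[r]<75));x=x[(x>215)&(x<460)]
    if len(x)>60:
        if r<20 or r>180: L.append([x[0]-.5,r])
        if r<110 or r>180: Rr.append([x[-1]+.5,r])
L,Rr=[onz(c,x,55)[:,:2] for x in(L,Rr)]
# crease: colour step down columns
g=im.astype(float).mean(2);cr=[]
for x in range(250,300,4): 
    d=g[195:211,x]-g[196:212,x];k=int(d.argmax());cr.append([x,195.5+k])
for x in range(390,425,4): 
    d=g[195:211,x]-g[196:212,x];k=int(d.argmax());cr.append([x,195.5+k])
C=onz(c,cr,55)[:,:2];print(np.array(cr)[:,1])
def loc(p,X):
    t=np.radians(p[2]);d=X-p[:2];return np.c_[d@[np.cos(t),np.sin(t)],d@[-np.sin(t),np.cos(t)]]
parts=lambda p:[loc(p,L)[:,0]+110,loc(p,Rr)[:,0]-110,loc(p,C)[:,1]+130,np.linalg.norm(loc(p,arc)-[0,-5],axis=1)-47.5]
s=least_squares(lambda p:np.concatenate(parts(p)),[560,-114,-10],loss="soft_l1").x
print("stand",s);[print(np.median(x),x.std(),len(x)) for x in parts(s)]
s2=least_squares(lambda p:np.concatenate(parts(p)[2:]),s,loss="soft_l1").x;print("no sides",s2)
p=np.array([546.29,-140.64,-13.96]);q=loc(s,p[None,:2])[0];print("plate in stand",q,p[2]-s[2],"err to seated",q-[0,-5])
B=lambda s,x,y:s[:2]+np.array([[np.cos(np.radians(s[2])),-np.sin(np.radians(s[2]))],[np.sin(np.radians(s[2])),np.cos(np.radians(s[2]))]])@[x,y]
for n,x,y in[("FL",-95,-75),("FR",95,-75),("RL",-95,75),("RR",95,75),("ctr",0,0)]:
    w=B(p,x,y);print(n,w,"stand",loc(s,w[None])[0])
k=(H[:20]>53)&(H[:20]<58);print("deck z rear",np.median(H[:20][k]), "TCP in stand",loc(s,np.array([[527.3,-209.0]])))
```

```text
[202.5 202.5 202.5 202.5 202.5 202.5 202.5 202.5 202.5 202.5 202.5 202.5
 202.5 201.5 201.5 202.5 202.5 202.5 201.5 201.5 201.5 201.5]
stand [ 562.01 -113.3    -9.81]
-0.6491486925046175 0.3744573702065202 18
0.12607973501870617 0.435702731535964 63
-0.059745767741560485 0.41818063143853473 22
0.18505445122492858 0.6366406285612544 7
no sides [ 562.55 -113.35   -9.67]
plate in stand [-10.83 -29.62] -4.149727685840459 err to seated [-10.83 -24.62]
FL [ 436.   -190.51] stand [-111.01  -97.55]
FR [ 620.39 -236.34] stand [  78.49 -111.3 ]
RL [472.19 -44.94] stand [-100.16   52.05]
RR [656.58 -90.77] stand [89.35 38.31]
ctr [ 546.29 -140.64] stand [-10.83 -29.62]
deck z rear 55.25444529617488 TCP in stand [[ -17.9  -100.22]]
```

Offset to seated: +10.8 mm in stand x, +24.6 mm in stand y and +4.1° of turn. With the tool at yaw 80, tool x is stand y and tool y is stand x.

1. Push the left edge, a little ahead of centre, which both shifts and turns the plate.
2. Push the front edge with the open fingers, which squares it.

I start by going down beside the left edge.

Emit:
arm_command(
  increments=[
    [[0.014,-0.03,0],[0,0,0],0],
    [[0.014,-0.03,0],[0,0,0],0],
    [[0.014,-0.03,0],[0,0,0],0],
    [[0.014,-0.03,0],[0,0,0],0],
    [[0,0,0.03],[0,0,0],0],
    [[0,0,0.03],[0,0,0],0],
    [[0,0,0.03],[0,0,0],0],
    [[0,0,0.03],[0,0,0],0],
    [[0,0,0.03],[0,0,0],0],
    [[0,0,0.028],[0,0,0],0],
    [[0,0,0],[0,0,0],0],
    [[0,0,0],[0,0,0],0],
  ],
)

```text
time: 5.7
eef_pos: [418.9, -133.0, 61.0]
eef_rot: [-179.8, -0.0, 80.0]
wrist_force: [0.3, -0.2, 0.1]
gripper_width: -0.4
grip_force: 0.0
```

```bash
cat >> fit.py <<'E'
S=np.array([562.1,-113.3,-9.8])
def inst(X):
    t=np.radians(S[2]);d=np.atleast_2d(X)[:,:2]-S[:2];return np.c_[d@[np.cos(t),np.sin(t)],d@[-np.sin(t),np.cos(t)]]
E
python3 - <<'E'
from fit import *
st=get_state();print(st["eef_pos"],inst(st["eef_pos"]),st["wrist_force"],st["eef_rot"])
im,D=capture("wrist");save("w3",im)
E
```

```text
[ 418.90443456 -133.03180973   61.00402918] [[-137.74749976  -43.81712663]] [ 0.25460312 -0.18316112  0.07483506] [-1.79849971e+02 -3.40454114e-02  7.99979508e+01]
```

View pics/w3.png

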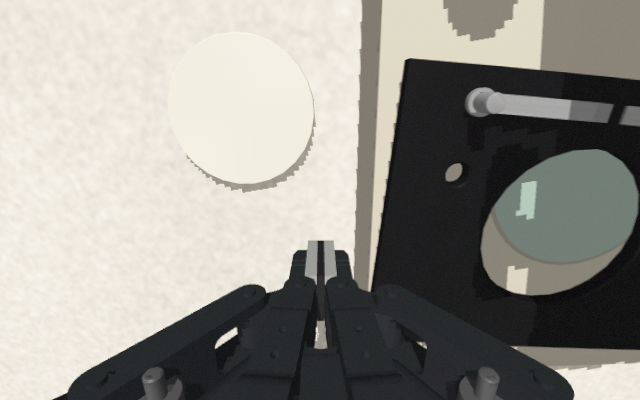

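The shut fingers at (320, 240) stand about 20 mm left of the plate edge (x≈378 at that row), clear of the disc. Pushing along +tool y.

Emit:
arm_command(
  increments=[
    [[0,0.006,0],[0,0,0],0],
    [[0,0.006,0],[0,0,0],0],
    [[0,0.004,0],[0,0,0],0],
    [[0,0.002,0],[0,0,0],0],
    [[0,0.002,0],[0,0,0],0],
    [[0,0.002,0],[0,0,0],0],
    [[0,0.002,0],[0,0,0],0],
    [[0,0.002,0],[0,0,0],0],
    [[0,0.0,0],[0,0,0],0],
  ],
)

```text
time: 6.5
eef_pos: [444.6, -138.0, 61.1]
eef_rot: [-179.9, 0.0, 80.0]
wrist_force: [-2.4, -1.2, 0.7]
gripper_width: -0.2
grip_force: 1.1
```

```bash
cat > look.py <<'E'
from fit import *
import sys
np.set_printoptions(precision=2,suppress=True)
# plate pose from hole centres + outline corners, restricted region
def find(tilt=3.0,guess=None,name=None,cn="wrist"):
    st=get_state();im,D=capture(cn);c=cam(cn,st)
    if name:save(name,im)
    return st,im,D,c
if __name__=="__main__":
    st,im,D,c=find(name=sys.argv[1])
    print(st["eef_pos"],inst(st["eef_pos"]),st["wrist_force"])
    for q in["hole_left","hole_right","opening"]:
        for r in place_of("wrist",q)[:3]:
            z=62 if "hole" not in q else 67
            print(q,round(r["conf"],2),np.array(r["centre"]),inst(onz(c,[r["centre"]],z)))
    # left edge: dark/bright transitions on rows -> stand coords
    g=im.max(2)
    for r in(80,120,160,200):
        x=np.flatnonzero(g[r,330:]<48)
        if len(x):print(r,x[0]+330,inst(onz(c,[[x[0]+329.5,r]],68)))
E
python3 look.py w4
```

```text
[ 444.65 -137.96   61.06] [[-111.54  -44.29]] [-2.44 -1.22  0.68]
hole_left 0.91 [400.9 171.8] [[-73.29   2.48]]
80 347 [[-99.93  43.  ]]
120 344 [[-100.94   26.31]]
160 340 [[-102.47    8.37]]
200 337 [[-103.63  -11.05]]
```

Emit:
arm_command(
  increments=[
    [[0,0.002,0],[0,0,0],0],
    [[0,0.002,0],[0,0,0],0],
    [[0,0.002,0],[0,0,0],0],
    [[0,0.002,0],[0,0,0],0],
    [[0,0.0,0],[0,0,0],0],
  ],
)

```text
time: 7.12
eef_pos: [453.9, -139.3, 61.4]
eef_rot: [179.9, -0.0, 80.0]
wrist_force: [-0.7, -0.3, 0.7]
gripper_width: 0.3
grip_force: 0.5
```

```bash
python3 look.py w5
```

```text
[ 453.88 -139.29   61.37] [[-102.22  -44.03]] [-0.71 -0.28  0.66]
hole_left 0.87 [398.8 164.8] [[-65.12   6.01]]
80 342 [[-92.77  43.29]]
120 340 [[-93.4   26.56]]
160 338 [[-94.08   8.56]]
200 336 [[-94.8 -10.9]]
```

Edge-based estimate: the plate is now about 1 mm off in x and 2° off in turn. I back off, rise and measure in full.

Emit:
arm_command(
  increments=[
    [[0,-0.012,0],[0,0,0],0],
    [[0,0,-0.03],[0,0,0],0],
    [[0,0,-0.03],[0,0,0],0],
    [[0,0,-0.03],[0,0,0],0],
    [[-0.014,0.024,-0.03],[0,0,0],0],
    [[-0.014,0.024,-0.03],[0,0,0],0],
    [[-0.014,0.024,-0.028],[0,0,0],0.085],
    [[-0.014,0.024,0],[0,0,0],0.085],
    [[0,0,0],[0,0,0],0.085],
    [[0,0,0],[0,0,0],0.085],
  ],
)

```text
time: 8.15
eef_pos: [526.8, -209.9, 239.3]
eef_rot: [179.9, -0.0, 79.9]
wrist_force: [0.1, 0.6, -0.1]
gripper_width: 47.9
grip_force: 0.0
```

```bash
cat > full.py <<'E'
from look import *
st,im,D,c=find(name=sys.argv[1]);tilt=float(sys.argv[2])
p,e,w,f=platefit(im,c,tilt,[556,-135,-12])
print(st["time"],st["eef_pos"],"tcp",inst(st["eef_pos"])[0],"plate",p,"err",e,"off",inst(p)[0]-[0,-5],p[2]-S[2])
for n,X in zip(["holeL","holeR"],w(p,[[-64,27,0],[64,27,0]])):print(n,inst(X)[0],"want",[-64 if n=="holeL" else 64,22])
for q in["hole_left","hole_right","glass_center"]:
    for r in place_of("wrist",q)[:2]:print(q,round(r["conf"],2),np.array(r["centre"]),inst(onz(c,[r["centre"]],67 if "hole" in q else 55)))
print("proj holes",proj(c,w(p,[[-64,27,8],[64,27,8]])).round(1).tolist())
E
python3 full.py w6 3.0
```

```text
8.15 [ 526.8  -209.86  239.3 ] tcp [ -18.35 -101.16] plate [ 557.57 -138.9   -11.85] err 0.7963882490272056 off [ -0.11 -21.  ] -2.0520219432213693
holeL [-63.1    3.14] want [-64, 22]
holeR [64.81 -1.44] want [64, 22]
hole_left 0.83 [277.1  79.1] [[-60.66   1.86]]
hole_left 0.61 [161.5 351.2] [[-234.97 -338.35]]
hole_right 0.8 [ 86.2 274.8] [[-309.19 -220.12]]
hole_right 0.72 [398.9  83.8] [[60.99 -3.09]]
glass_center 0.94 [335.9  87.3] [[-1.46 -5.53]]
proj holes [[274.4, 78.1], [403.1, 82.4]]
```

The plate is now at x 0, 21 mm too far forward and turned 2°. I go down in front of the front edge with the fingers open; open tips sit 13 mm higher than the TCP, so the TCP goes to z 46.

Emit:
arm_command(
  increments=[
    [[-0.014,0.009,0],[0,0,0],0.085],
    [[-0.014,0.009,0.01],[0,0,0],0.085],
    [[0,0,0.03],[0,0,0],0.085],
    [[0,0,0.03],[0,0,0],0.085],
    [[0,0,0.03],[0,0,0],0.085],
    [[0,0,0.03],[0,0,0],0.085],
    [[0,0,0.03],[0,0,0],0.085],
    [[0,0,0.02],[0,0,0],0.085],
    [[0,0,0.01],[0,0,0],0.085],
    [[0,0,0.003],[0,0,0],0.085],
    [[0,0,0],[0,0,0],0.085],
  ],
)

```text
time: 9.27
eef_pos: [538.7, -239.3, 46.3]
eef_rot: [-180.0, -0.0, 80.0]
wrist_force: [0.3, -0.2, 0.9]
gripper_width: 85.0
grip_force: 0.0
```

Run:
```python
from look import *
st,im,D,c=find(name="w7");print(st["eef_pos"],inst(st["eef_pos"]),st["wrist_force"],st["gripper_width"])
```

```text
[ 538.69 -239.33   46.27] [[  -1.62 -128.17]] [ 0.27 -0.23  0.86] 84.96885481780417
```

View pics/w7.png

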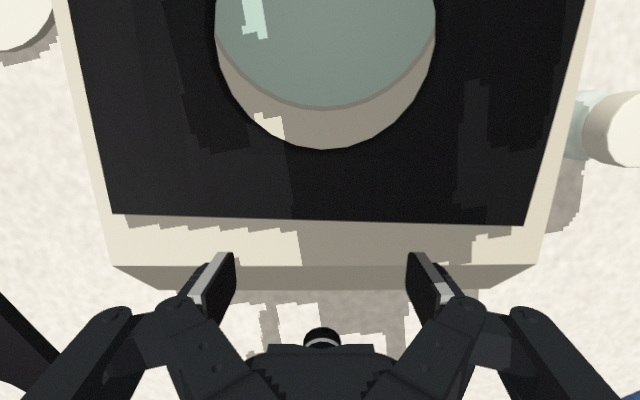

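The open fingers at (225, 255) and (415, 255) are clear, about 15 mm in front of the plate's front edge at rows 213–225. I push slowly and stop short of seating.

Emit:
arm_command(
  increments=[
    [[0.005,0,0],[0,0,0],0.085],
    [[0.005,0,0],[0,0,0],0.085],
    [[0.002,0,0],[0,0,0],0.085],
    [[0.002,0,0],[0,0,0],0.085],
    [[0.002,0,0],[0,0,0],0.085],
    [[0.002,0,0],[0,0,0],0.085],
    [[0.002,0,0],[0,0,0],0.085],
    [[0.002,0,0],[0,0,0],0.085],
    [[0.002,0,0],[0,0,0],0.085],
    [[0.002,0,0],[0,0,0],0.085],
    [[0.002,0,0],[0,0,0],0.085],
    [[0,0,0],[0,0,0],0.085],
  ],
)

```text
time: 10.32
eef_pos: [543.6, -211.6, 46.3]
eef_rot: [-180.0, -0.0, 80.0]
wrist_force: [0.4, -1.8, 1.4]
gripper_width: 85.0
grip_force: 1.4
```

Run:
```python
from look import *
st,im,D,c=find(name="w8");print(st["eef_pos"],inst(st["eef_pos"]),st["wrist_force"])
g=im.max(2)
cols=list(range(140,500,40));L=[]
for x in cols:
    y=np.flatnonzero(g[150:245,x]<48);L.append([x,150+y.max()+.5] if len(y) else [x,0])
print(inst(onz(c,L,63)))
```

```text
[ 543.64 -211.64   46.31] [[  -1.45 -100.05]] [ 0.39 -1.85  1.35]
[[-87.21 -85.55]
 [-67.89 -85.53]
 [-48.8  -85.53]
 [-29.86 -85.56]
 [-11.01 -85.61]
 [  7.8  -85.68]
 [ 26.64 -85.78]
 [ 45.57 -85.9 ]
 [ 64.65 -86.05]]
```

The front edge is square at y -85.7 (seated is -80). I check the lateral position from the side edges in this view.

Run:
```python
from look import *
st,im,D,c=find();g=im.max(2)
for r in range(20,200,30):
    x=np.flatnonzero(g[r]<48);x=x[(x>40)&(x<600)]
    a=inst(onz(c,[[x[0]-.5,r]],64.5))[0];b=inst(onz(c,[[x[-1]+.5,r]],64.5))[0];print(r,x[0],x[-1],a,b,"mid",(a+b)/2)
    # deck edges via depth height
    H=dep(c,[[u,r] for u in range(640)],D)[:,2];k=np.flatnonzero((H>50)&(H<75));print("   deck",inst(onz(c,[[k[0]-.5,r],[k[-1]+.5,r]],55))[:,0])
```

```text
20 63 572 [-99.6    9.29] [95.05  8.4 ] mid [-2.27  8.84]
   deck [-110.96  110.1 ]
50 70 565 [-99.26  -1.29] [94.58 -2.16] mid [-2.34 -1.73]
   deck [-110.68  110.2 ]
80 77 558 [-98.98 -12.36] [ 94.15 -13.2 ] mid [ -2.41 -12.78]
   deck [-110.46  110.38]
110 84 551 [-98.74 -23.97] [ 93.76 -24.79] mid [ -2.49 -24.38]
   deck [-110.77  110.18]
140 92 543 [-98.11 -36.2 ] [ 92.97 -37.  ] mid [ -2.57 -36.6 ]
   deck [-110.69  110.52]
170 100 536 [-97.52 -49.13] [ 92.65 -49.9 ] mid [ -2.43 -49.51]
   deck [-110.68  149.82]
```

Square, but about 2 mm left. The pins' round noses should capture it, and a nudge at the side can finish. I push on to near seating.

Emit:
arm_command(
  increments=[
    [[0.002,0,0],[0,0,0],0.085],
    [[0.002,0,0],[0,0,0],0.085],
    [[0.001,0,0],[0,0,0],0.085],
    [[0,0,0],[0,0,0],0.085],
  ],
)

```text
time: 10.75
eef_pos: [544.5, -206.0, 46.1]
eef_rot: [-180.0, -0.1, 80.0]
wrist_force: [0.1, 0.8, -0.2]
gripper_width: 85.0
grip_force: 0.0
```

```bash
cat > q.py <<'E'
from look import *
st,im,D,c=find();g=im.max(2);print(st["time"],inst(st["eef_pos"]),st["wrist_force"])
L=[]
for x in range(140,500,60):
    y=np.flatnonzero(g[130:245,x]<48);L.append([x,130+y.max()+.5])
print("front",inst(onz(c,L,63))[:,1])
for r in(20,80,140):
    x=np.flatnonzero(g[r]<48);x=x[(x>40)&(x<600)];a=inst(onz(c,[[x[0]-.5,r],[x[-1]+.5,r]],64))[:,0];print(r,a,a.mean(),a[1]-a[0])
uv=np.array([[u,r] for r in range(5,200,3) for u in range(80,560,4)])
P=dep(c,uv,D);A=inst(P);k=(P[:,2]>60)&(P[:,2]<80)&(g[uv[:,1],uv[:,0]]<48);M=np.c_[A[k],np.ones(k.sum())]
f=np.linalg.lstsq(M,P[k,2],rcond=None)[0];print("tilt x,y deg",np.degrees(f[:2]),"z top at ctr(y-5)",f[1]*-5+f[2])
E
python3 q.py
```

```text
10.75 [[ -1.58 -94.35]] [ 0.07  0.81 -0.24]
front [-79.81 -79.77 -79.78 -79.85 -79.97 -80.15]
20 [-99.67  95.25] -2.2086637777375415 194.9142116234077
80 [-99.    94.34] -2.32995739113548 193.33891622006632
140 [-98.53  93.59] -2.4674025447964283 192.12068388124283
tilt x,y deg [0.03 2.3 ] z top at ctr(y-5) 66.55451679564901
```

Front edge is at -80, but the plate still rides at 2.3° and is 2.2 mm left. I back off, shut the fingers and nudge the left side by about 2 mm.

Emit:
arm_command(
  increments=[
    [[-0.015,0,0],[0,0,0],0.085],
    [[0,0,-0.03],[0,0,0],0.085],
    [[0,0,-0.03],[0,0,0],0.0],
    [[0,0,-0.024],[0,0,0],0.0],
    [[0.02,-0.03,0],[0,0,0],0.0],
    [[0.02,-0.03,0],[0,0,0],0.0],
    [[0.02,-0.03,0],[0,0,0],0.0],
    [[0.019,-0.03,0],[0,0,0],0.0],
    [[0,0,0.025],[0,0,0],0.0],
    [[0,0,0.025],[0,0,0],0.0],
    [[0,0,0.02],[0,0,0],0.0],
    [[0,0,0],[0,0,0],0.0],
  ],
)

```text
time: 11.8
eef_pos: [435.0, -122.0, 57.5]
eef_rot: [-179.7, -0.1, 80.0]
wrist_force: [-0.4, -0.6, 0.5]
gripper_width: 0.0
grip_force: 0.0
```

```bash
python3 look.py w9
```

```text
[ 435.04 -122.02   57.49] [[-123.72  -30.22]] [-0.37 -0.65  0.53]
80 381 [[-98.25  56.78]]
120 379 [[-98.25  40.52]]
160 377 [[-98.22  23.03]]
200 374 [[-98.64   4.12]]
```

Emit:
arm_command(
  increments=[
    [[0,0.007,-0.002],[0,0,0],0],
    [[0,0.006,0],[0,0,0],0],
    [[0,0.004,0],[0,0,0],0],
    [[0,0.001,0],[0,0,0],0],
    [[0,0.001,0],[0,0,0],0],
    [[0,0.001,0],[0,0,0],0],
    [[0,0.0,0],[0,0,0],0],
  ],
)

```text
time: 12.58
eef_pos: [456.8, -126.8, 62.2]
eef_rot: [-179.9, 0.0, 80.0]
wrist_force: [-1.1, -0.5, -0.2]
gripper_width: -0.1
grip_force: 0.5
```

```bash
cat > e.py <<'E'
from look import *
st,im,D,c=find();g=im.max(2);print(st["time"],inst(st["eef_pos"]),st["wrist_force"])
for r in(80,120,160,200):
    x=np.flatnonzero(g[r,330:]<48);print(r,inst(onz(c,[[x[0]+329.5,r]],68))[0],end=" ")
uv=np.array([[u,r] for r in range(60,300,3) for u in range(350,638,4)])
P=dep(c,uv,D);A=inst(P);k=(P[:,2]>60)&(P[:,2]<78)&(g[uv[:,1],uv[:,0]]<48);M=np.c_[A[k],np.ones(k.sum())]
f=np.linalg.lstsq(M,P[k,2],rcond=None)[0];print("\ntilt x,y deg",np.degrees(f[:2]),"z top at ctr",f[1]*-5+f[2])
E
python3 e.py
```

```text
12.5833 [[-101.5   -31.21]] [-1.07 -0.51 -0.23]
80 [-95.45  56.18] 120 [-95.32  39.36] 160 [-95.17  21.27] 200 [-95.48   1.69] 
tilt x,y deg [-0.07  0.  ] z top at ctr 63.277510281577385
```

Tilt is now 0° and the top face is at z 63: the plate has dropped in. I retreat and verify.

Emit:
arm_command(
  increments=[
    [[0,-0.008,0],[0,0,0],0],
    [[0,-0.012,0],[0,0,0],0],
    [[0,0,-0.03],[0,0,0],0],
    [[0,0,-0.03],[0,0,0],0],
    [[0,0,-0.03],[0,0,0],0],
    [[-0.02,0.024,-0.03],[0,0,0],0],
    [[-0.02,0.024,-0.03],[0,0,0],0],
    [[-0.015,0.024,-0.03],[0,0,0],0],
    [[-0.015,0.024,0],[0,0,0],0],
    [[0,0,0],[0,0,0],0],
    [[0,0,0],[0,0,0],0],
  ],
)

```text
time: 13.55
eef_pos: [518.4, -207.9, 239.6]
eef_rot: [180.0, -0.0, 79.9]
wrist_force: [-0.1, 0.4, -0.8]
gripper_width: 0.0
grip_force: 0.0
```

```bash
python3 full.py w10 0.0
python3 - <<'E'
import cv2
a=cv2.imread("pics/w10.png");cv2.imwrite("pics/w10c.png",cv2.resize(a[:230,180:500],None,fx=2.5,fy=2.5,interpolation=2))
E
```

```text
13.55 [ 518.37 -207.94  239.65] tcp [ -26.99 -100.7 ] plate [ 560.78 -119.16   -9.83] err 0.8061910956838074 off [-0.3 -1. ] -0.03289349025480526
holeL [-64.29  21.03] want [-64, 22]
holeR [63.71 20.96] want [64, 22]
hole_left 0.59 [283.6  57.8] [[-62.23  21.85]]
hole_right 0.9 [408.7  60.6] [[60.49 18.83]]
hole_right 0.6 [ 94.9 275. ] [[-307.48 -220.19]]
glass_center 0.76 [347.1  85.8] [[ 1.39 -3.64]]
proj holes [[282.0, 59.3], [410.9, 58.9]]
```

View pics/w10c.png

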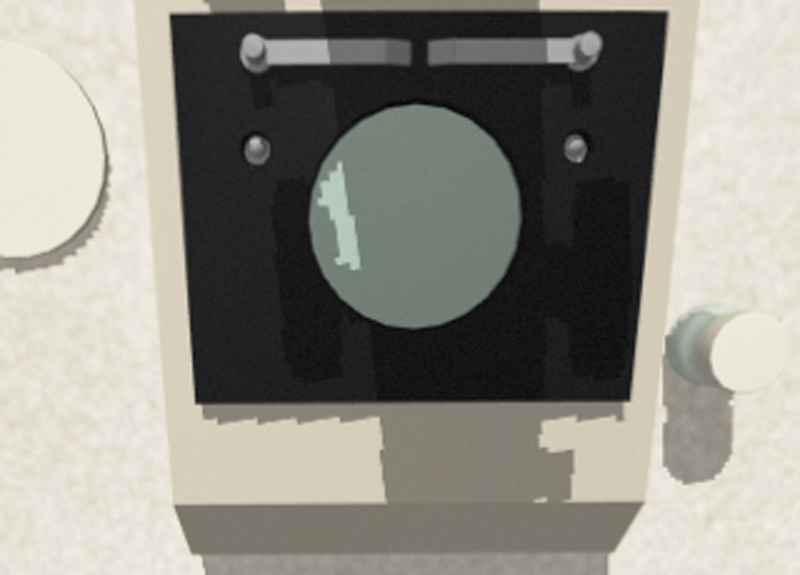

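Both steel pins show in the holes at crop pixels (257, 150) and (577, 148). The opening is filled by the glass, centred at (415, 215), and the plate lies flat and square. Disc and jar are unmoved.

```bash
python3 -c "from bench import *;print(sign_off())"
```

```text
the job is handed in; nothing more can be done
None
```

The stage plate now lies flat and square on the deck with both holes over the pins, moved only by gentle fingertip pushes (wrist force read under 3 N), and the job is handed in at about 14 s.

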